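Hold the bag clip open round the recipe card

ROBOT

A 7-joint arm with a two-finger parallel gripper is mounted at the origin on a cart in front of the work surface, level with it; the furniture and walls round the work are solid. World frame = base frame: x ahead of the robot, y to its left, z up, the work surface at z = 0. Lengths are in m, angles in rad, forces in N, time in s.
With the tool pointing down it reaches from about 0.425 to 0.925 m from the base axis. Payload 6.8 kg.
Tool frame: the origin (TCP) lies midway between the tips of the shut fingers; the grasp point (between the pads) lies bot.grip_point_offset behind it (bot.grip_point_offset is the distance from the TCP to the grasp point, in m); z points along the fingers, y is the line along which they close (so a half turn about z gives the same grasp; the last joint's range is limited). The gripper opens to 85 mm and grips with 20 to 120 N. Pads are 22 mm wide; open, the fingers measure 114 mm over their backs; the gripper's body (76 mm by 85 mm) begins 54 mm behind the grasp point. The pads swing forward as they close: fully open they stand 13 mm farther back than shut.
Start: joints at [1.113, 0.477, 0.022, 1.555, -0.011, 1.109, -0.083], TCP at [0.231, -0.634, 0.231] pointing down, gripper open.
Joint ranges: [-2.96, 2.96], [-0.34, 2.1], [-1.41, 1.46], [0.24, 2.44], [-1.37, 4.51], [0.17, 1.92], [-2.96, 2.96]. Speed limits (rad/s): [2.39, 2.39, 3.14, 3.14, 3.14, 3.14, 3.14].

INTERFACE

Orientations are given as a unit quaternion [w, x, y, z].
In Python, from station import get_obs, cams, job, bot gives the robot as it stands.
- The arm moves only by the tool arm_command, never from a script. Its argument "rows" is a list that holds one entry, the list of rows, each a list of 5 numbers: the finger opening in mm, from 0 to 85.4, then the shift along the world's x, y, z in units of 60 mm (1.0 is 60 mm), then the turn about the world's z in units of 0.08 rad (1.0 is 0.08 rad). In form: [[[grip, x, y, z, turn], ...]]. A call has exactly 10 rows; each row shifts and turns the commanded pose from where the row before left it; what a row does not reach is not made up. A row lasts 1/8 s, in which the tool goes at most 62.5 mm and 10.7 degrees, less where a joint would pass 70% of its speed; a pose out of reach is approached as far as the arm can. A call with a number of a shift or a turn outside -1 to 1 is refused whole. A call with a gripper value outside its range is refused whole. The fingers move at their own pace and stop on an object; "newtons" is the grip in N (left out, the last holds). Time passes only in rows, so rows that do not move let the fingers close, or fill a call up. It gives the time, the measured TCP pose, the force, the opening and the grip force at its end, in the units of the state.
- get_obs(): the state, without advancing time (a new reading comes with each control period).
- cams.read_camera(name): name is "side" or "top" or "wrist"; returns the picture (480x640x3 uint8, red, green, blue); there is no depth.
- cams.camera_params(name): a dict with "K" (3x3 intrinsics, pixels), "extrinsics" (4x4, takes a point from camera to world coordinates). Camera axes: x right, y down, z forward; pixel columns grow to the right and rows downward; lengths in m; the calibration is good to about 2 mm. A picture is of the moment at which its call begins: read the wrist's pose just before it. camera_params takes no time and is no camera call; for the wrist camera it gives the pose at the moment of the call.
- job.hand_in(): hands the job in; it is judged then, once.
The state is a dict: "t": time; "q": joint angles; "joint_vel": joint speeds; "joint_torque": joint torques, N m; "eef_pos": TCP position; "tool_rot": TCP orientation; "contact_force": force on the tool from outside, world axes, zero at the start; "torque": the same for the moment, N m; "gripper_width": opening from 0.0 (shut) to 1.0 (fully open); "grasp_force": force on a finger pad.
Only numpy, scipy, OpenCV 4.12 (cv2) and the standard library are available. Lean on these libraries where they do the work, as an engineer would, in place of code of your own. Each camera call takes 0.05 s, during which the arm holds its last target. There are 200 camera calls.

TASK

Swing the tilt lever of the recipe stand until its card stands straight up. Then squeeze the handles of the red bag clip that sits on the rim of the recipe box, lift it off wide open and lower it over the middle of the card's top edge, one jaw in front of the card and one behind, neither touching it. Finish while still holding it there wide open, so that I can slip a second card in; leave the garlic, the mug and the spice jar where they are.

Things in the scene. Friction and masses are not known exactly. Their poses are not given: they have to be found in the camera images.
- stand: recipe stand, fixed to the worktop: wooden foot 105 x 180 x 20 mm. Origin on the worktop, 40 mm behind (own +x) the hinge axle's middle and 28 mm behind the foot's middle. Own x points from the card's face to its back (away from the robot at yaw 0), y along the axle, z up
- tilt (a joint): hinge of the stand's plate with card and tilt lever, turning as one about the stand's y axis. 0 = card and lever straight up; positive = leaning back (to the stand's +x). Range -0.35 to 1.05 rad, no detent; 0.3 N m of friction holds it wherever it is left: 2 to 4 N at the lever's ball moves it
- tilt_hinge (a point): point on the hinge axis, in the middle of the stand, 32 mm above the worktop; does not turn with the plate
- lever_ball (a point): centre of the black ball (22 mm across) at the end of the tilt lever: a steel rod 7 mm thick, parallel to the card, standing on the axle outside the stand's +y end, 118 mm from the stand's middle and 43 mm from the plate's side; the ball is 95 mm from the hinge axis
- card_top (a point): middle of the top edge of the stiff cream card, 148 mm wide, 105 mm tall, 3 mm thick, held in the stand's plate; 115 mm from the hinge axis, 2 mm behind it. Axes turn with the card: x from its face to its back, y along the edge, z up along the card. Its uppermost 37 mm stand free above the wooden plate
- recipe_box: open wooden recipe box, fixed to the worktop: 110 (x) x 170 (y) x 80 mm, walls 4 mm, filed cards with tabs (up to 89 mm above the worktop) in its far half, the near 70 mm empty. Origin under its centre. The clip sits on the wall at its -x side
- clip: red bag clip, 70 g; this is its front half (own -x side). Origin on the hinge pin. y along the pin, x across the jaws, z from the jaws up to the handles; at the start it stands upright on the box wall, jaw tips 20 mm below the rim. Jaws 56 mm wide (y), reach 32 mm below the pin; handles 26 mm wide (y), reach 44 mm above it. Squeeze the handles, then lift straight up off the wall
- clip_rear (a joint): opening angle of the clip's rear half: 0 = jaws parallel, 4 mm apart, as on the box wall (about 0 at the start); 0.54 rad = fully open, at its stop; -0.12 = shut. Its spring takes about 3 N to start and 8 N to hold fully open, on each handle near its end; it shuts when let go. As it opens each half turns by half the angle, so clip then leans up to 0.27 rad
- jaw_tip_a (a point): middle of the front jaw's tip, on its inner edge, 32 mm below the pin. Fully open, the tips are about 21 mm apart
- jaw_tip_b (a point): middle of the rear jaw's tip, on its inner edge, 32 mm below the pin. Handles, over their outsides: a V 19 mm wide at the pin and 41 mm at the ends while on the wall; fully squeezed, parallel and about 18 mm
- garlic_1: garlic bulb, 53 mm, loose; origin under its centre; leave it alone
- spice_jar_1: spice jar with a dark lid, 41 mm across, 105 mm tall, loose; origin under its centre; leave it alone
- mug_1: white mug with a leaf pattern, 92 mm across, 95 mm tall, loose; origin under its centre; leave it alone
Mind the look-alikes: they are no part of the job. Of the things like the clip, leave any that is purple; of the rest the smaller one is meant.

How it is judged:
On the way, in this order (a step that is already met when the one before it is completed fails the run):
1. the card stands straight up (within 5 degrees), with the clip still on the box (value of joint tilt between -0.09 and 0.09 rad and distance of clip from where it was at the start of the episode below 0.03 m), for 0.2 s.
2. the clip is squeezed wide open and lifted clear of the box (value of joint clip_rear above 0.38 rad and contact force between clip and recipe_box below 0.05 N and contact force between the fingers and clip above 2 N and z of jaw_tip_a in the frame of recipe_box above 0.082 m), for 0.2 s.
At the end, for the whole second after the job is handed in: Card within 0.09 rad of upright. Clip in the fingers (over 2 N), at rest, open over 0.38 rad, touching neither card, stand nor box; a jaw tip on each side of the card, both 6 mm or more below its top edge; clip within 30 mm of the edge's middle, pin within 0.25 rad of the edge's direction (value of joint tilt between -0.09 and 0.09 rad and value of joint clip_rear above 0.38 rad and contact force between the fingers and clip above 2 N and contact force between clip and stand below 0.2 N and contact force between clip and recipe_box below 0.05 N and z of each of jaw_tip_a, jaw_tip_b in the frame of card_top below -0.006 m and y of clip in the frame of card_top between -0.03 and 0.03 m and angle between the y axis of clip and the y axis of card_top, either way round below 0.25 rad and ((x of jaw_tip_a in the frame of card_top below -0.003 m and x of jaw_tip_b in the frame of card_top above 0.003 m) or (x of jaw_tip_b in the frame of card_top below -0.003 m and x of jaw_tip_a in the frame of card_top above 0.003 m)) and linear speed of clip below 0.02 m/s); the arm keeps its last pose, push and grip.
It fails at once if the garlic is pushed away (over 20 mm) (distance of garlic_1 from where it was at the start of the episode above 0.02 m).
It fails at once if the spice jar is pushed away (over 20 mm) (distance of spice_jar_1 from where it was at the start of the episode above 0.02 m).
It fails at once if the mug is pushed away (over 20 mm) (distance of mug_1 from where it was at the start of the episode above 0.02 m).
It also fails if it takes over 51 s, if anything falls off the work surface, if the arm or the gripper's body presses on something with over 40 N, if the wrist force passes 120 N, or if a joint passes its speed limit or range.

## Working session

There is one attempt and no reset: what is moved stays moved. The work goes in short steps, Python scripts to look and compute and a tool call to move; the robot and the scene stay as the last step left them, time stands still between calls to the robot, and variables do not carry over. Pictures are saved under pics/ and viewed, at most 13 in all, crops included, and the job is handed in when it is done.

Besides the shell and the picture viewer there is one more tool, called after "Emit:" as a command line: name --argument value ..., lists and objects as JSON in quotes. arm_command: Moves the arm, as the interface text tells. Its arguments: {"type":"object","properties":{"rows":{"type":"array"},"newtons":{"type":"number"}},"required":["rows"]}

```bash
mkdir -p pics
python3 - <<'E'
from station import get_obs,cams,job,bot
import cv2,numpy as np
o=get_obs();print(o['t'],o['eef_pos'],o['tool_rot'],o['gripper_width'],bot.grip_point_offset)
for n in("top","side"):
    cv2.imwrite(f'pics/{n}0.png',cams.read_camera(n)[:,:,::-1]); p=cams.camera_params(n);print(n,np.round(p['K'],1).tolist(),np.round(p['extrinsics'],3).tolist())
E
```

```text
0.0 [ 0.23109042 -0.63358303  0.23032486] [-8.83010859e-04  9.84746705e-01  1.73991663e-01 -2.18399533e-04] 0.9994079290895401 0.0187
top [[461.8, 0.0, 326.5], [0.0, 461.8, 239.0], [0.0, 0.0, 1.0]] [[-0.007, -0.998, 0.068, 0.471], [-1.0, 0.007, 0.0, -0.016], [-0.001, -0.068, -0.998, 1.066], [0.0, 0.0, 0.0, 1.0]]
side [[554.5, 0.0, 314.7], [0.0, 554.5, 239.5], [0.0, 0.0, 1.0]] [[-0.951, -0.135, 0.28, 0.192], [-0.31, 0.451, -0.837, 1.09], [-0.013, -0.882, -0.471, 0.729], [0.0, 0.0, 0.0, 1.0]]
```

View pics/top0.png

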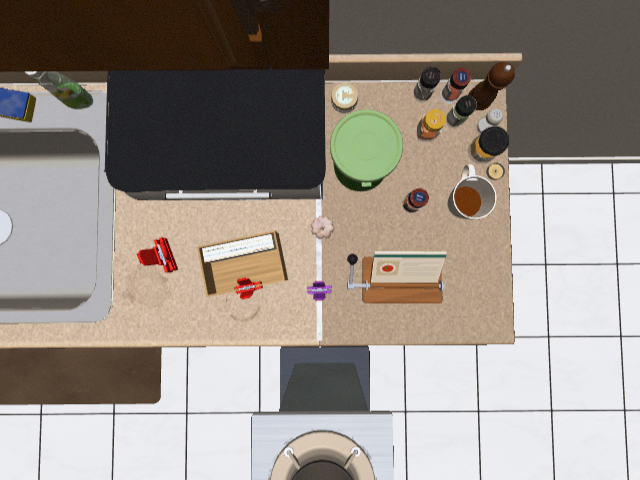

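View pics/side0.png

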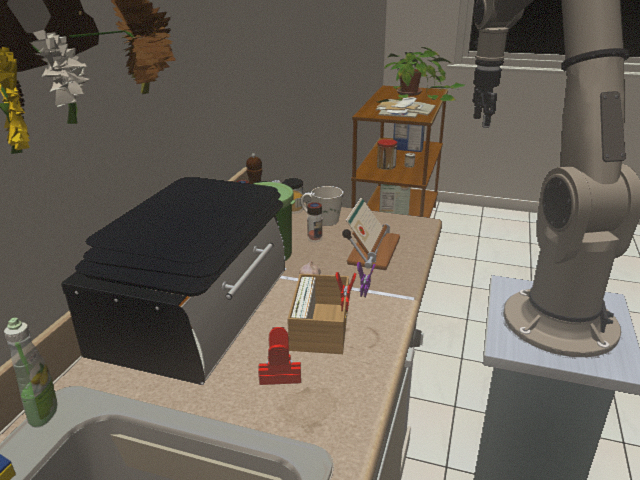

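```bash
cat > h.py <<'E'
import cv2,numpy as np
from station import get_obs,cams,job,bot
def ray(n,u,v,P=None):
    P=P or cams.camera_params(n);T=np.array(P['extrinsics'])
    d=T[:3,:3]@np.linalg.solve(np.array(P['K']),[u,v,1.]);return T[:3,3],d
def plane(n,u,v,z,P=None):
    o,d=ray(n,u,v,P);return o+d*(z-o[2])/d[2]
def tri(*obs):   # obs: (name,u,v[,P]) -> least squares point, residual
    A=np.zeros((3,3));b=np.zeros(3);rs=[ray(*o) for o in obs]
    for o,d in rs:
        d=d/np.linalg.norm(d);M=np.eye(3)-np.outer(d,d);A+=M;b+=M@o
    p=np.linalg.solve(A,b)
    return p,[np.linalg.norm(np.cross(p-o,d/np.linalg.norm(d))) for o,d in rs]
def proj(n,p,P=None):
    P=P or cams.camera_params(n);c=np.linalg.inv(np.array(P['extrinsics']))@np.append(p,1);q=np.array(P['K'])@c[:3];return q[:2]/q[2]
E
python3 - <<'E'
from h import *
t=cv2.imread('pics/top0.png');s=cv2.imread('pics/side0.png')
f=lambda im,x,y,k:cv2.resize(im[y:y+300//k,x:x+400//k],(400,300),interpolation=cv2.INTER_CUBIC)
cv2.imwrite('pics/c1.png',np.vstack([np.hstack([f(t,195,230,4),f(t,345,238,4)][:2]),np.hstack([f(s,280,255,4),f(s,325,195,4)])]))
for n,im in(('top',t),('side',s)):
    h=cv2.cvtColor(im,cv2.COLOR_BGR2HSV)
    m=((h[...,0]<6)|(h[...,0]>174))&(h[...,1]>180)&(h[...,2]>90)
    k,_,st,c=cv2.connectedComponentsWithStats(m.astype(np.uint8))
    print(n,[(st[i].tolist(),c[i].round(1).tolist()) for i in range(1,k) if st[i,4]>25])
E
```

```text
top [([159, 238, 17, 33, 182], [166.6, 253.7]), ([137, 240, 25, 25, 321], [149.4, 256.0]), ([235, 278, 26, 11, 114], [244.7, 282.7]), ([236, 286, 26, 13, 127], [247.2, 292.1])]
side [([272, 327, 14, 5, 26], [278.2, 328.8]), ([269, 343, 19, 7, 45], [277.0, 345.7]), ([259, 368, 10, 3, 26], [263.0, 368.9])]
```

View pics/c1.png

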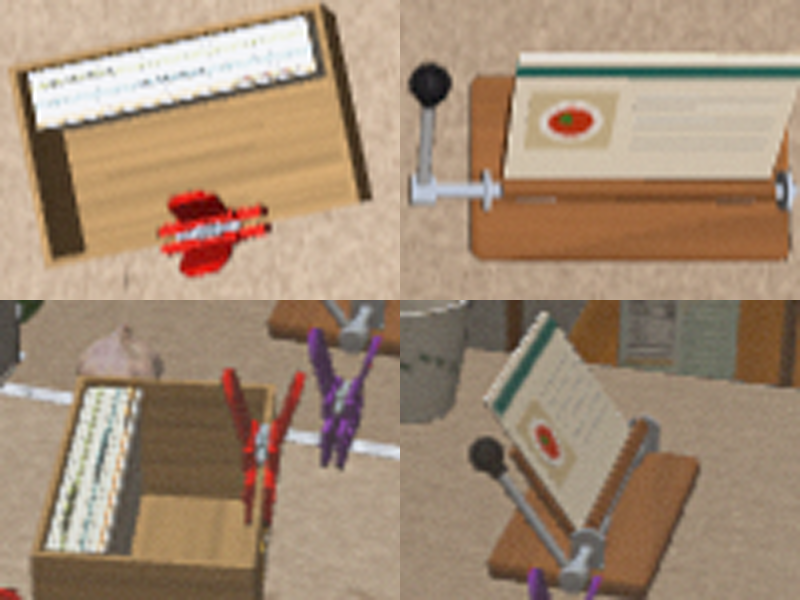

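Run:
```python
from h import *
np.set_printoptions(precision=4,suppress=True)
b=tri(('top',352.5,259.2),('side',346.8,233.7));a=tri(('top',351.2,285),('side',368.2,263.7));c=tri(('top',248,287.7),('side',345.5,290));print('ball',b,'\naxle',a,'\npin',c)
L=plane('top',351.2,285,.032);R=plane('top',440.5,285.5,.032);print(L,R,'yaw',np.arctan2(L[0]-R[0],R[1]-L[1]))
print('ball d',np.linalg.norm((b[0]-a[0])[[0,2]]),'tilt',np.arctan2(b[0][0]-a[0][0],b[0][2]-a[0][2]))
C=np.array([plane('top',*p,.08) for p in((207.5,295.5),(287.5,279.5),(276,231),(198,247.5))]);print(C,C.mean(0));
for i,j in((1,0),(2,3)):print(np.arctan2(-(C[j]-C[i])[0],(C[j]-C[i])[1]))
print('clip at z .092',plane('top',248,287.7,.092))
for u,v in((322,227),(417,200),(473,198)):print(plane('top',u,v,.05)[:2])
```

```text
ball (array([ 0.4949, -0.0688,  0.1059]), [np.float64(0.0014135792876052513), np.float64(0.0014135792876052546)]) 
axle (array([ 0.4393, -0.0694,  0.0305]), [np.float64(0.001485432964620263), np.float64(0.0014854329646203034)]) 
pin (array([0.4376, 0.1506, 0.0917]), [np.float64(0.0019463303096181068), np.float64(0.001946330309618105)])
[ 0.4379 -0.0697  0.032 ] [ 0.4354 -0.2686  0.032 ] yaw 3.1289471725323152
ball d 0.09371284544301496 tilt 0.6355842567220005
[[0.4194 0.238  0.08  ]
 [0.452  0.0681 0.08  ]
 [0.5557 0.0926 0.08  ]
 [0.5215 0.2593 0.08  ]] [0.4872 0.1645 0.08  ]
0.18982338692230985
0.20232067869001835
clip at z .092 [0.4357 0.15   0.092 ]
[ 0.5664 -0.0056]
[ 0.625  -0.2166]
[ 0.6286 -0.3408]
```

Emit:
arm_command --rows '[[[85,0.275,0.588,0,0.94],[85,0.275,0.588,0,0.94],[85,0.275,0.588,0,0.94],[85,0.275,0.588,0,0.94],[85,0.275,0.588,0,0.94],[85,0.275,0.588,0,0.94],[85,0.275,0.588,0,0.94],[85,0.275,0.588,0,0.94],[85,0.275,0.588,0,0.94],[85,0.275,0.588,0,0.94]]]' --newtons 25

```text
t: 1.35
eef_pos: [0.3965, -0.28, 0.2311]
tool_rot: [-0.0, 0.851, 0.524, -0.0]
contact_force: [-0.2, 0.1, 0.0]
gripper_width: 0.995
grasp_force: 0.0
```

Emit:
arm_command --rows '[[[85,0.275,0.588,0,0.94],[85,0.275,0.588,0,0.94],[85,0.275,0.588,0,0.94],[85,0.275,0.588,0,0.94],[85,0.275,0.588,0,0.94],[85,0.275,0.588,0,0.94],[85,0,0,0,0],[85,0,0,0,0],[85,0,0,0,0],[85,0,0,0,0]]]'

```text
t: 2.6
eef_pos: [0.495, -0.0707, 0.2313]
tool_rot: [0.0, 0.714, 0.7, -0.0]
contact_force: [-0.4, 0.3, -0.5]
gripper_width: 0.998
grasp_force: 0.0
```

Run:
```python
from h import *
o=get_obs();P=cams.camera_params('wrist');im=cams.read_camera('wrist');cv2.imwrite('pics/w1.png',im[:,:,::-1])
print(o['t'],o['eef_pos'],o['tool_rot'],o['contact_force'])
print('expect ball',proj('wrist',[.4949,-.0688,.106],P),'axle',proj('wrist',[.4385,-.0694,.032],P))
import pickle;pickle.dump(P,open('w1.pkl','wb'))
```

```text
2.6 [ 0.49502222 -0.07065286  0.23125574] [ 5.17404537e-05  7.14040571e-01  7.00104297e-01 -1.81724630e-04] [-0.43167793  0.34594531 -0.46018269]
expect ball [312.24306977 224.77862572] axle [258.74714029 209.60111183]
```

View pics/w1.png

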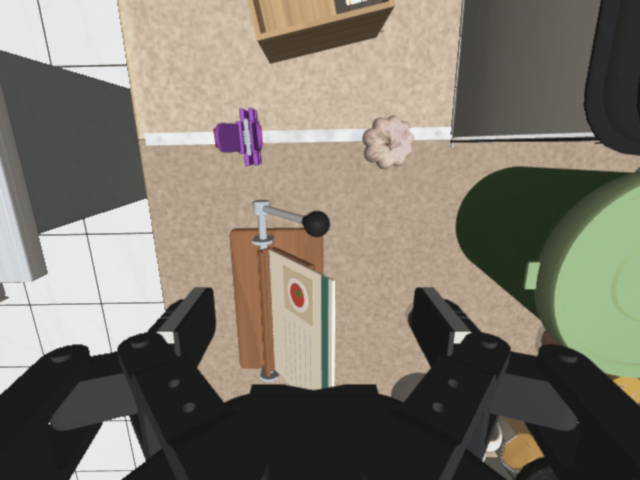

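Run:
```python
from h import *
import pickle;P=pickle.load(open('w1.pkl','rb'));np.set_printoptions(precision=4,suppress=True)
print(tri(('top',352.5,259.2),('side',346.8,233.7),('wrist',317,223,P)),tri(('top',351.2,285),('side',368.2,263.7),('wrist',261,208,P)))
A=plane('wrist',262,241,.032,P);B=plane('wrist',269,376,.032,P);print(A,B,'yaw',np.arctan2(-(A-B)[0],(A-B)[1]))
o=np.array(P['extrinsics'])[:3,3];print(o)
```

```text
(array([ 0.4963, -0.0683,  0.1057]), [np.float64(0.002793889142313321), np.float64(0.0002448439717242716), np.float64(0.002773594883622521)]) (array([ 0.4397, -0.0689,  0.0304]), [np.float64(0.0020723989019921637), np.float64(0.0009787543605760758), np.float64(0.0012482386935092438)])
[ 0.4398 -0.1037  0.032 ] [ 0.4378 -0.2745  0.032 ] yaw -0.011713971082130188
[ 0.4975 -0.0032  0.3749]
```

Emit:
arm_command --rows '[[[85,0,0.04,-0.6,0],[85,0,0,-0.6,0],[85,0,0,-0.6,0],[85,0,0,-0.55,0],[50,0,0,0,0],[50,0,0,0,0],[50,0,0,0,0],[50,0,0,0,0],[50,0,0,0,0],[50,0,0,0,0]]]' --newtons 20

```text
t: 3.9
eef_pos: [0.4954, -0.0673, 0.0905]
tool_rot: [0.0, 0.713, 0.701, 0.0]
contact_force: [0.1, -0.1, 0.5]
gripper_width: 0.585
grasp_force: 0.0
```

Emit:
arm_command --rows '[[[50,-0.16,0,0.03,0],[50,-0.16,0,0.04,0],[50,-0.16,0,0.04,0],[50,-0.16,0,0.04,0],[50,-0.16,0,0.05,0],[50,-0.13,0,0.05,0],[26,0,0,0,0],[26,0,0,0,0],[26,0,0,0,0],[26,0,0,0,0]]]'

```text
t: 5.15
eef_pos: [0.4395, -0.0672, 0.1051]
tool_rot: [-0.0, 0.713, 0.701, -0.0]
contact_force: [4.2, -0.2, 3.3]
gripper_width: 0.303
grasp_force: 1.9
```

Run:
```python
from h import *
o=get_obs();s=cams.read_camera('side')[:,:,::-1];t=cams.read_camera('top')[:,:,::-1]
f=lambda im,x,y:cv2.resize(np.ascontiguousarray(im[y:y+150,x:x+100]),(400,600),interpolation=cv2.INTER_CUBIC)
cv2.imwrite('pics/c2.png',np.hstack([f(s,315,165),f(t,330,180)]))
print(o['t'],o['eef_pos'],o['contact_force'],o['gripper_width'],o['grasp_force'])
```

```text
5.15 [ 0.43954711 -0.06724423  0.10513098] [ 4.24951164 -0.24220101  3.31383267] 0.30253923974848296 1.854720264673233
```

View pics/c2.png

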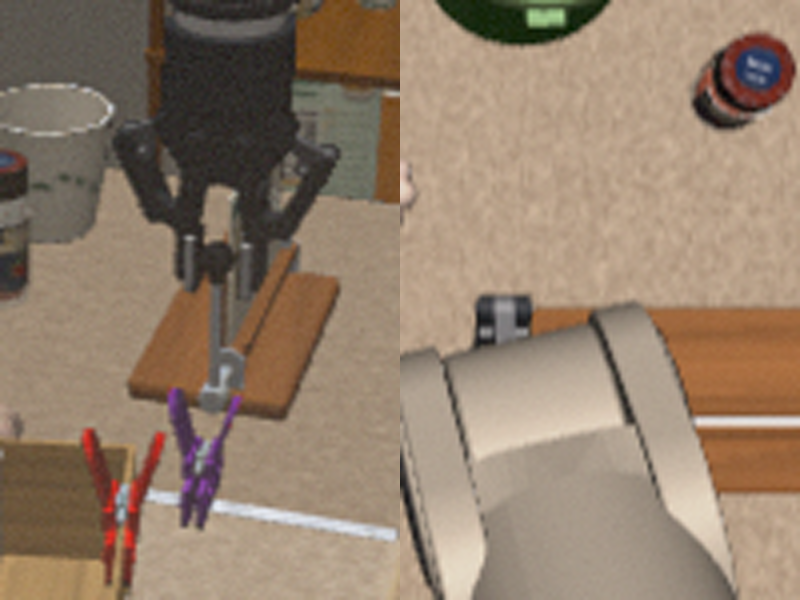

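Emit:
arm_command --rows '[[[21,0,0,0,0],[21,0,0,0,0],[21,0,0,0,0],[55,0,0,0,0],[55,0,0,0,0],[70,0,0,0,0],[85,0,0,0.5,0],[85,0,0,0.6,0],[85,0,0,0.6,0],[85,0,0,0.3,0]]]'

```text
t: 6.5
eef_pos: [0.4399, -0.0672, 0.227]
tool_rot: [0.001, 0.713, 0.701, 0.0]
contact_force: [0.1, -0.5, -0.2]
gripper_width: 0.996
grasp_force: 0.0
```

Run:
```python
from h import *
o=get_obs();s=cams.read_camera('side')[:,:,::-1];P=cams.camera_params('wrist');w=cams.read_camera('wrist')[:,:,::-1]
f=lambda im,x,y:cv2.resize(np.ascontiguousarray(im[y:y+150,x:x+100]),(400,600),interpolation=cv2.INTER_CUBIC)
cv2.imwrite('pics/c3.png',np.hstack([f(s,315,165),cv2.resize(np.ascontiguousarray(w[150:450,220:420]),(400,600))]))
print(o['t'],o['eef_pos'],o['contact_force'],o['gripper_width'],np.array(P['extrinsics'])[:3,3])
import pickle;pickle.dump(P,open('w2.pkl','wb'))
```

```text
6.5 [ 0.43987703 -0.06722865  0.22701532] [ 0.07257093 -0.52590768 -0.16344875] 0.9964418315088055 [4.42609398e-01 2.57567528e-04 3.72085589e-01]
```

View pics/c3.png

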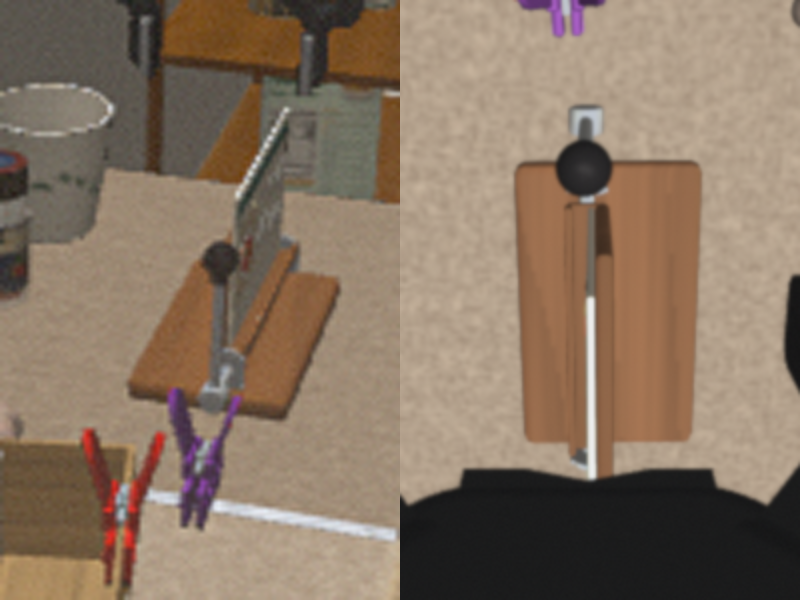

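Run:
```python
from h import *
import pickle;P=pickle.load(open('w2.pkl','rb'));np.set_printoptions(precision=4,suppress=True)
print('ball',tri(('side',370,229.7),('wrist',311.5,234,P)),plane('wrist',311.5,234,.127,P),'axle',plane('wrist',313.5,210,.032,P))
A=plane('wrist',315.5,298.5,.147,P);B=plane('wrist',319.5,389,.147,P);print(A,B,'yaw',np.arctan2(-(A-B)[0],(A-B)[1]))
```

```text
ball (array([ 0.4399, -0.0676,  0.1255]), [np.float64(0.0007341824640275085), np.float64(0.0007341824640276383)]) [ 0.4406 -0.0669  0.127 ] axle [ 0.4425 -0.0672  0.032 ]
[ 0.4428 -0.1111  0.147 ] [ 0.4447 -0.1912  0.147 ] yaw 0.0238417067832468
```

Emit:
arm_command --rows '[[[85,-0.01,0.5,0,0.35],[85,-0.01,0.6,0,0.45],[85,-0.01,0.6,0,0.45],[85,-0.01,0.6,0,0.45],[85,-0.01,0.6,0,0.45],[85,0,0.5,0,0.35],[85,0,0.22,0,0.15],[85,0,0,0,0],[85,0,0,0,0],[85,0,0,0,0]]]'

```text
t: 7.85
eef_pos: [0.4367, 0.1486, 0.2251]
tool_rot: [0.0, 0.636, 0.772, -0.0]
contact_force: [0.7, -0.1, -0.2]
gripper_width: 0.995
grasp_force: 0.0
```

Run:
```python
from h import *
o=get_obs();P=cams.camera_params('wrist');w=cams.read_camera('wrist')[:,:,::-1]
cv2.imwrite('pics/w3.png',w)
print(o['t'],o['eef_pos'],2*np.arctan2(o['tool_rot'][2],o['tool_rot'][1])-np.pi/2,o['gripper_width'],proj('wrist',[.4366,.15,.092],P))
import pickle;pickle.dump(P,open('w3.pkl','wb'))
```

```text
7.85 [0.43667737 0.1486471  0.22514533] 0.1919929251433563 0.994555040833935 [312.83508104 222.94207377]
```

View pics/w3.png

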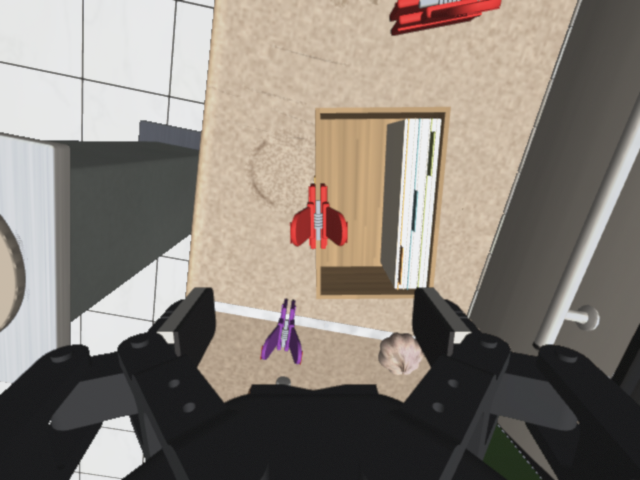

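Run:
```python
from h import *
import pickle;P=pickle.load(open('w3.pkl','rb'));np.set_printoptions(precision=4,suppress=True)
p=plane('wrist',318.5,218,.094,P);e=np.array([.4367,.1486]);a=.192
d=p[:2]-e;print(p,d,'along closing',d@[np.cos(a),np.sin(a)],'across',d@[-np.sin(a),np.cos(a)])
A=plane('wrist',318,298,.08,P);B=plane('wrist',318,108,.08,P);print('box yaw',np.arctan2(-(B-A)[0],(B-A)[1]))
```

```text
[0.4404 0.1556 0.094 ] [0.0037 0.007 ] along closing 0.004964792104940214 across 0.006159960701000387
box yaw 0.19549443403811578
```

Emit:
arm_command --rows '[[[85,0.05,0.09,-0.5,0],[85,0,0,-0.6,0],[85,0,0,-0.5,0],[85,0,0,-0.3,0],[40,0,0,0,0],[30,0,0,0,0],[14,0,0,0,0],[14,0,0,0,0],[14,0,0,0,0],[14,0,0,0,0]]]' --newtons 30

```text
t: 9.15
eef_pos: [0.4396, 0.1553, 0.1114]
tool_rot: [0.0, 0.635, 0.772, 0.0]
contact_force: [-0.1, -0.5, 0.4]
gripper_width: 0.188
grasp_force: 32.7
```

Emit:
arm_command --rows '[[[14,0,0,0,0],[14,0,0,0,0],[14,0,0,0,0],[14,0,0,0,0],[14,0,0,0,0],[14,0,0,0,0],[14,0,0,0,0],[14,0,0,0,0],[14,0,0,0,0],[14,0,0,0,0]]]'

```text
t: 10.4
eef_pos: [0.4395, 0.1554, 0.1113]
tool_rot: [0.0, 0.635, 0.772, 0.0]
contact_force: [-0.7, 1.0, -0.4]
gripper_width: 0.187
grasp_force: 32.7
```

Run:
```python
from h import *
o=get_obs();s=cams.read_camera('side')[:,:,::-1];w=cams.read_camera('wrist')[:,:,::-1]
cv2.imwrite('pics/c4.png',np.hstack([cv2.resize(np.ascontiguousarray(s[200:350,290:390]),(400,600),interpolation=cv2.INTER_CUBIC),cv2.resize(np.ascontiguousarray(w[100:400,220:420]),(400,600))]))
print(o['t'],o['eef_pos'],o['contact_force'],o['torque'],o['gripper_width'],o['grasp_force'])
```

```text
10.4 [0.43954528 0.15537564 0.11131493] [-0.72816544  1.00091429 -0.39742711] [-0.02847453 -0.00591351 -0.00914243] 0.1869684059286585 32.693461775779724
```

View pics/c4.png

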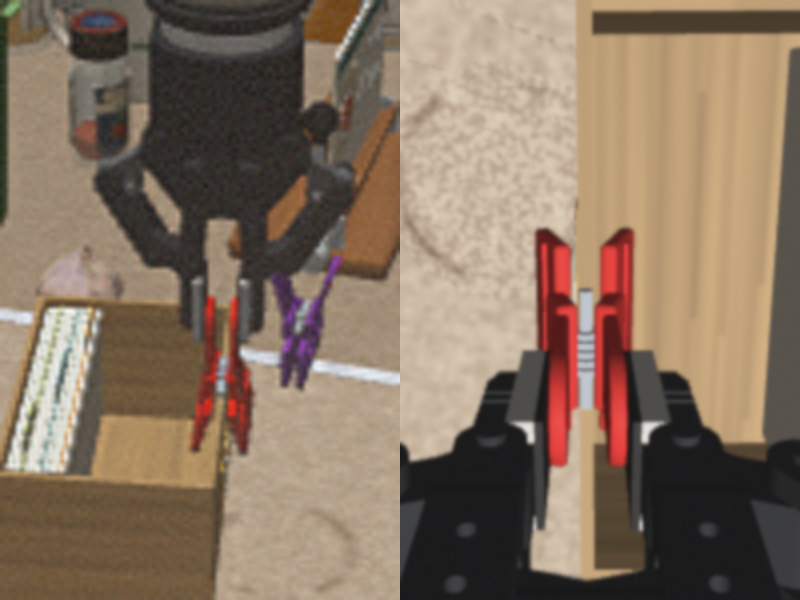

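Emit:
arm_command --rows '[[[14,0,0,0.15,0],[14,0,0,0.25,0],[14,0,0,0.3,0],[14,0,0,0.4,0],[14,0,0,0.4,0],[14,0,0,0.4,0],[14,0,0,0.4,0],[14,0,0,0.2,0],[14,0,0,0,0],[14,0,0,0,0]]]'

```text
t: 11.75
eef_pos: [0.4391, 0.155, 0.2606]
tool_rot: [-0.0, 0.635, 0.772, -0.001]
contact_force: [-0.4, -0.3, -1.0]
gripper_width: 0.187
grasp_force: 32.7
```

Run:
```python
from h import *
o=get_obs();s=cams.read_camera('side')[:,:,::-1];P=cams.camera_params('wrist');w=cams.read_camera('wrist')[:,:,::-1]
cv2.imwrite('pics/c5.png',np.hstack([cv2.resize(np.ascontiguousarray(s[120:270,290:390]),(400,600),interpolation=cv2.INTER_CUBIC),cv2.resize(np.ascontiguousarray(w[100:400,220:420]),(400,600))]))
print(o['t'],o['eef_pos'],o['contact_force'],o['gripper_width'],o['grasp_force'])
for z in(.0195,.0505):print('tip/pin plane px',proj('wrist',o['eef_pos']-[0,0,z],P))
import pickle;pickle.dump((P,o['eef_pos']),open('w5.pkl','wb'))
```

```text
11.75 [0.43905359 0.15501435 0.26064358] [-0.43251727 -0.34484644 -1.04294735] 0.18734202490905089 32.7063524723053
tip/pin plane px [311.94352799 275.64934663]
tip/pin plane px [312.30220525 256.31192622]
```

View pics/c5.png

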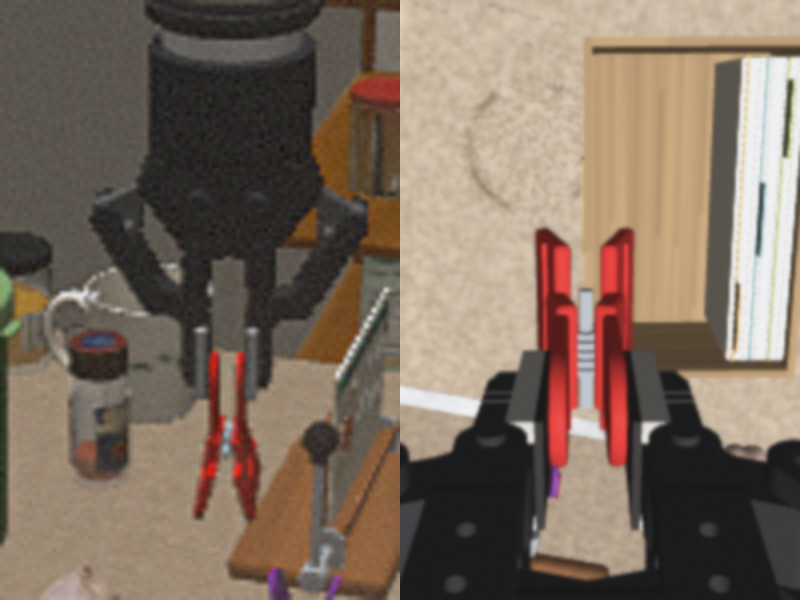

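Emit:
arm_command --rows '[[[14,0,-0.3,0,-0.15],[14,0,-0.6,0,-0.25],[14,0.01,-0.8,0,-0.35],[14,0.01,-0.9,0,-0.4],[14,0.01,-0.9,0,-0.4],[14,0.01,-0.9,0,-0.4],[14,0.01,-0.7,0,-0.35],[14,0,-0.4,0,-0.2],[14,0,-0.2,0,-0.05],[14,0,0,0,0]]]'

```text
t: 13.1
eef_pos: [0.4425, -0.1863, 0.2611]
tool_rot: [-0.0, 0.71, 0.704, 0.0]
contact_force: [0.2, 1.4, -0.5]
gripper_width: 0.187
grasp_force: 32.7
```

Run:
```python
from h import *
np.set_printoptions(precision=4,suppress=True)
import pickle;P5,e5=pickle.load(open('w5.pkl','rb'))
o_,d=ray('side',346.5,248);print('old tip (z-TCP)',(o_+d*(.182-o_[1])/d[1])-e5)
o=get_obs();s=cams.read_camera('side')[:,:,::-1];P=cams.camera_params('wrist');w=cams.read_camera('wrist')[:,:,::-1]
cv2.imwrite('pics/s6.png',s)
cv2.imwrite('pics/c6.png',np.hstack([cv2.resize(np.ascontiguousarray(s[80:230,330:430]),(400,600),interpolation=cv2.INTER_CUBIC),cv2.resize(np.ascontiguousarray(w[100:400,220:420]),(400,600))]))
print(o['t'],o['eef_pos'],2*np.arctan2(o['tool_rot'][2],o['tool_rot'][1])-np.pi/2,o['contact_force'],o['gripper_width'],o['grasp_force'])
pickle.dump((P,o['eef_pos']),open('w6.pkl','wb'))
```

```text
old tip (z-TCP) [-0.0084  0.027  -0.0511]
13.1 [ 0.4425 -0.1863  0.2611] -0.009473924397577882 [ 0.1597  1.4028 -0.5375] 0.18741936451176486 32.70905792713165
```

View pics/c6.png

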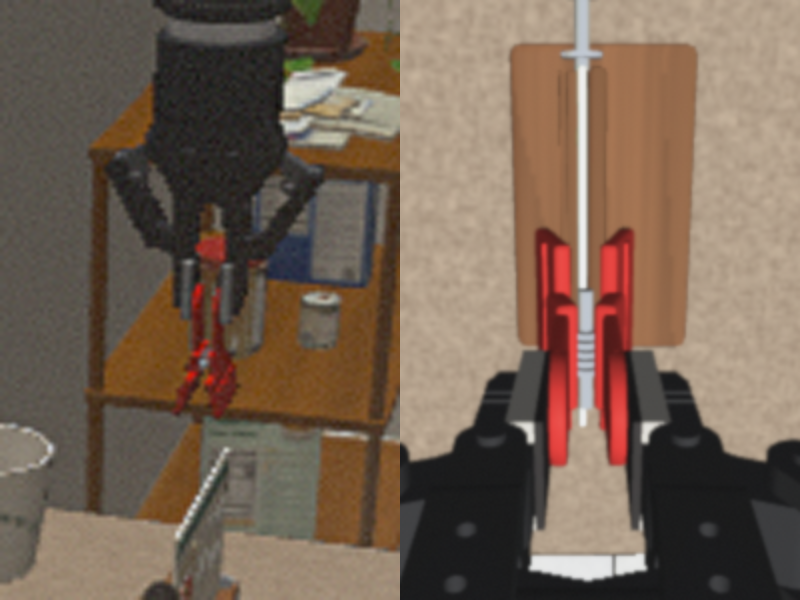

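Run:
```python
from h import *
np.set_printoptions(precision=4,suppress=True)
import pickle;P,e=pickle.load(open('w6.pkl','rb'))
w=cv2.imread('pics/c6.png')[:,400:]
for r in(100,150,200,250,280):
    g=w[r,150:215].astype(int).min(1);k=np.where(g>190)[0];u=220+(150+k.mean())/2;v=100+r/2
    print(r,u,len(k),plane('wrist',u,v,.147,P))
s=cv2.imread('pics/s6.png')
print('far corner',plane('wrist',311.3,133,.147,P),e,[proj('wrist',e-[0,0,z],P) for z in(.0195,.0505,.114)])
```

```text
100 311.0 7 [ 0.4423 -0.123   0.147 ]
150 311.0 7 [ 0.4421 -0.1416  0.147 ]
200 311.0 7 [ 0.4419 -0.1609  0.147 ]
250 311.0 7 [ 0.4417 -0.181   0.147 ]
280 311.25 6 [ 0.4417 -0.1934  0.147 ]
far corner [ 0.4426 -0.1108  0.147 ] [ 0.4425 -0.1863  0.2611] [array([311.2373, 277.2358]), array([311.6154, 257.7495]), array([312.1255, 231.4664])]
```

Emit:
arm_command --rows '[[[14,-0.01,0,-0.1,0],[14,0,0,-0.2,0],[14,0,0,-0.2,0],[14,0,0,-0.2,0],[14,0,0,-0.2,0],[14,0,0,-0.15,0],[14,0,0,-0.12,0],[14,0,0,-0.08,0],[14,0,0,0,0],[14,0,0,0,0]]]'

```text
t: 14.45
eef_pos: [0.4422, -0.1867, 0.1866]
tool_rot: [0.0, 0.711, 0.704, 0.0]
contact_force: [0.4, 0.4, -0.2]
gripper_width: 0.188
grasp_force: 32.7
```

Run:
```python
from h import *
o=get_obs();s=cams.read_camera('side')[:,:,::-1];w=cams.read_camera('wrist')[:,:,::-1]
cv2.imwrite('pics/c7.png',np.hstack([cv2.resize(np.ascontiguousarray(s[140:260,340:420]),(400,600),interpolation=cv2.INTER_CUBIC),cv2.resize(np.ascontiguousarray(w[100:400,220:420]),(400,600))]))
print(o['t'],o['eef_pos'],o['contact_force'],o['torque'],o['gripper_width'],o['grasp_force'])
```

```text
14.45 [ 0.44219154 -0.18672707  0.18661468] [ 0.41685367  0.38764996 -0.17118372] [-0.01964136  0.03922345  0.01155066] 0.18754150419415813 32.70797610282898
```

View pics/c7.png

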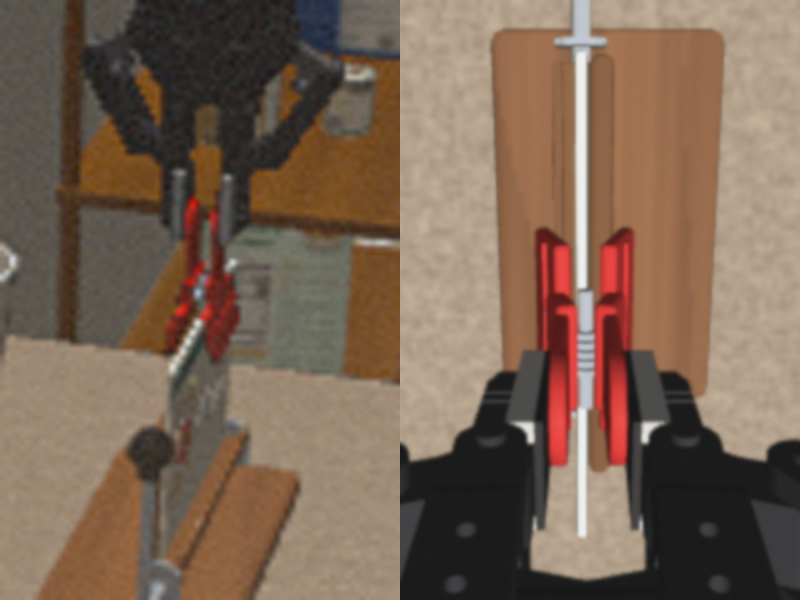

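Emit:
arm_command --rows '[[[14,-0.01,0,-0.03,0],[14,0,0,-0.02,0],[14,0,0,0,0],[14,0,0,0,0],[14,0,0,0,0],[14,0,0,0,0],[14,0,0,0,0],[14,0,0,0,0],[14,0,0,0,0],[14,0,0,0,0]]]'

```text
t: 15.8
eef_pos: [0.4413, -0.1866, 0.1833]
tool_rot: [0.0, 0.711, 0.704, 0.0]
contact_force: [-1.3, 0.3, -0.7]
gripper_width: 0.187
grasp_force: 32.7
```

Run:
```python
from h import *
o=get_obs();print(o['t'],o['eef_pos'],o['contact_force'],o['grasp_force'],abs(o['joint_vel']).max() if hasattr(o['joint_vel'],'max') else o['joint_vel'])
print(job.hand_in())
```

```text
15.8 [ 0.4413427  -0.18662902  0.18331762] [-1.2639959   0.33669344 -0.67124777] 32.70844638347626 0.0013254525882595266
the job is handed in; nothing more can be done
None
```

I handed the job in at 15.8 s with the card upright and the small red clip held wide open over the middle of its top edge, one jaw on each side and about 14 mm down; the last pictures showed no contact with the card, though I made one final move of about 3 mm without a new picture, and no verdict came back.

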